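# Pass a find through the scanning arch

## Robot

A 6-joint arm with a two-finger parallel gripper is mounted at the origin on the work surface. World frame = base frame: x ahead of the robot, y to its left, z up, the work surface at z = 0. Lengths are in mm, angles in rad, forces in N, time in s.
With the tool pointing down it reaches from about 425 to 1125 mm from the base axis. Payload 14.9 kg.
Tool frame: the origin (TCP) lies at the very end of the fingers, on their centre line; the grasp point (between the pads) lies 19 mm behind it; z points along the fingers, y is the line along which they close (so a half turn about z gives the same grasp; the last joint's range is limited). The gripper opens to 91 mm and grips with 3 to 60 N. Pads are 32 mm wide; open, the fingers measure 118 mm over their backs; the gripper's body (76 mm by 178 mm) begins 60 mm behind the grasp point.
Start: joints at [-1.186, 0.379, 1.734, -0, 1.028, -0.033], TCP at [284.023, -639.804, 182.932] pointing down, gripper open.
Joint ranges: [-2.77, 2.77], [-0.74, 2.19], [0, 2.66], [-1.06, 4.2], [0.31, 2.87], [-3.08, 3.08]. Speed limits (rad/s): [1.89, 1.89, 2.39, 3.14, 3.14, 3.14].

## Interface

Orientations are given as a rotation vector (axis times angle).
In Python, from cell import arm gives the robot as it stands. The module is installed in compiled form; this text tells all that it offers.
- The arm moves only by the shell command python3 -m creep 'ROWS' [OPENING] [FORCE]. ROWS is JSON, one flat list of numbers, 6 for each row, row after row: the shift along the tool's x, y, z each as a share of 40 cm, from -1 to 1, then the turn, a rotation vector about the tool's x, y, z each as a share of 4 degrees, from -1 to 1. A call has 1 to 20 rows; each row shifts and turns the commanded pose from where the row before left it, along the tool's axes as they then stand; what a row does not reach is not made up. A row lasts 1/12 s, in which the tool goes at most 41.7 mm and 7.16 degrees, less where a joint would pass 70% of its speed; a pose out of reach is approached as far as the arm can. A call with a number of a shift or a turn outside -1 to 1 is refused whole. A call with a gripper value outside its range is refused whole. OPENING is the opening, from -1 (shut) to 1 (fully open), set as the call begins (- or left out, the last holds). The fingers move at their own pace and stop on an object; FORCE is the grip in N (left out, the last holds). Time passes only in rows, so rows that do not move let the fingers close. It gives the time, the measured TCP pose, the force, the opening and the grip force at its end, in the units of the state.
- arm.sense(): the state, without advancing time (a new reading comes with each control period).
- arm.grab_frame(name): name is "scene" or "top"; returns a dict with "color" (400x640x3 uint8, red, green, blue), "range_z" (400x640 float32, mm along the optical axis (not along the pixel's ray), 0 where there is no reading), "K" (3x3 intrinsics, pixels), "distortion" ([k1, k2, p1, p2, k3] as OpenCV has them; the pictures are not rectified), "world_to_cam" (4x4, takes a point from world to camera coordinates). Camera axes: x right, y down, z forward; pixel columns grow to the right and rows downward; lengths in mm; the calibration is good to about 2 mm. A picture is of the moment at which its call begins.
- arm.sign_off(): hands the job in; it is judged then, once.
Trained networks look in a picture, given as the dict that the camera call returned (one of the last four; its "shot" number tells which), for a name from the list of things; names that differ only in an ending like _2 or _b are one class to them, and where a whole thing is asked for, a point or a joint stands for the part that bears it (a point fixed in the world has none). Each returns a list of dicts, best first, with "score" (0 to 1); they miss things now and then, are a little off and sometimes report something else, mostly with a low value. They report only what shows in the picture. A call takes as long as a camera call. They do not tell look-alikes from the thing itself.
- arm.cut_out(label, picture): "mask" (400x640 bool, what is visible of it).
- arm.spot_point(label, picture): "centre" ([x, y, z] in mm, in world coordinates, good to about 4 mm: a listed point, or the origin of a listed thing).
The state is a dict: "t": time; "joint_positions": joint angles; "dq": joint speeds; "joint_efforts": joint torques, N m; "ee_pos": TCP position; "tool_rot": TCP orientation; "force": force on the tool from outside, world axes, zero at the start; "torque": the same for the moment, N m; "grip_width": finger opening in mm; "grasp_force": force on a finger pad.
Only numpy, scipy, OpenCV 4.12 (cv2) and the standard library are available. Lean on these libraries where they do the work, as an engineer would, in place of code of your own. Each camera call takes 0.05 s, during which the arm holds its last target. There are 200 camera calls.

## Task

In this finds laboratory, draw the red-handled locking pin up out of the slideway and hang it by its collar in the fork of the yellow bracket beside the track. Then slide the green carrier tray, with the clay pot standing on it, along the track right through under the blue arch (push it by its rear post, let go, and take it by its front post on the other side) until it has pressed the orange buffer back by about 5 mm, and leave it there. Do not lift the tray off the track or upset the pot, and leave the other things on the bench alone.

Things in the scene. Friction and masses are not known exactly. Their poses are not given: they have to be found in the camera images.
- track: Fixed aluminium slideway. Origin on the bench under the arch's middle; x = direction of travel (start side to buffer), y its left, z up. Bed from x = -270 to +290 mm, 100 mm wide, top 25 mm above the bench; two rails (inner faces y = +-42, outer +-48, tops 37 mm above the bench) guide the tray. The pin's bore (15 mm wide, right through the bed) is on the middle line at x = 105 mm.
- arch (a point): Middle of the underside of the blue scanning arch fixed over the track, 105 mm above the bench. The arch is 36 mm long along the track (x from -18 to +18 mm), its opening 114 mm wide and 105 mm high; outside it is 154 mm wide and 154 mm high. No gripper passes through it.
- notch (a point): Parking point in the yellow bracket's fork, fixed at track x = 105, y = -115 mm, axes like the track's: centre of the slot at the plate's top, 115 mm above the bench. Plate 10 mm thick, 48 mm wide; slot 18 mm wide along track y, mouth 30 mm from here on the track's side, closed end 9 mm beyond. The upright ends 31 mm beyond. The pin hangs with its collar on the plate.
- pin: Locking pin, 116 mm long, 120 g, standing upright in the bore, blocking the track. Origin at its foot, z up along it. Steel shank 12 mm thick from 0 to 70 mm, collar 34 mm across from 70 to 76 mm, red round handle 22 mm thick from 76 to 116 mm.
- tray: Green carrier tray, 200 mm long (x, as the track's x), 80 wide, plate 8 thick, 400 g, on the bed between the rails before the arch. Origin: middle of its underside. Upright round steel posts with black tops, 20 mm thick, from 8 to 58 mm above its underside: rear one at x = -88, front one at x = +88 mm. Between them a square nest with 8 mm high walls holds the pot.
- pot: Small brown clay pot, 54 mm across, 56 mm high, 140 g, standing loose in the tray's nest. Origin at the centre of its underside, z up.
- buffer (a joint): Travel in m of the orange buffer: 0 (fully out, at the start) to 0.020 (pushed in, in the direction of travel). A friction slide: gives at about 8 N, stays where left. Orange plate 60 mm wide, top 45 mm above the bench, before a grey block (top 50 mm) clamped near the track's far end, differently each time: its face starts at track x between 208 and 242 mm.
- brush: Bystander: brush, 170 mm long, lying on the robot's side of the track.
- jar: Bystander: amber jar, 48 mm across, 75 mm high, on the far side of the track.
- flask: Bystander: white bottle with a blue cap, 48 mm across, 90 mm high, on the far side of the track.
- handpiece: Bystander: black and steel micro-drill handpiece in its cradle, 170 mm long, right of the track.
- sherds: Bystander: cardboard box of sherds, 130 x 100 x 30 mm, left of the track.
- bowl: Bystander: small clay bowl, 84 mm across, 35 mm high, left of the track.
There are look-alikes about, which are no part of the job. Several things have the shape of the tray; the one meant has the colours described above.

How it is judged:
By the outcome, as a careful person would: the job done as asked, in the order asked, and still so for the second after the job is handed in, with the robot touching nothing.
It also fails if it takes over 64 s, if anything falls off the work surface, if the arm or the gripper's body presses on something with over 40 N, if the wrist force passes 120 N, or if a joint passes its speed limit or range.

## Working session

There is one attempt and no reset: what is moved stays moved. The work goes in short steps, Python scripts to look and compute and a shell command to move; the robot and the scene stay as the last step left them, time stands still between calls to the robot, and variables do not carry over. Pictures are saved under pics/ and viewed, at most 10 in all, crops included, and the job is handed in when it is done.

```bash
mkdir -p pics; ls
cat > h.py <<'E'
import numpy as np,cv2
from cell import arm
def grab(n,save=None):
    f=arm.grab_frame(n)
    if save: cv2.imwrite('pics/'+save,cv2.cvtColor(f['color'],cv2.COLOR_RGB2BGR))
    return f
def proj(f,p):
    T=f['world_to_cam'];r,_=cv2.Rodrigues(T[:3,:3].copy())
    return cv2.projectPoints(np.array(p,float).reshape(-1,1,3),r,T[:3,3].copy(),f['K'],np.array(f['distortion'],float))[0].reshape(-1,2)
def unproj(f,uv,z=None):
    """pixels -> world, from the depth image"""
    uv=np.array(uv,float).reshape(-1,2)
    n=cv2.undistortPoints(uv.reshape(-1,1,2),f['K'],np.array(f['distortion'],float)).reshape(-1,2)
    d=f['range_z'][uv[:,1].astype(int),uv[:,0].astype(int)]
    c=np.c_[n*d[:,None],d]
    T=f['world_to_cam'];w=(c-T[:3,3])@T[:3,:3]
    if z is None: return w
    o=-T[:3,:3].T@T[:3,3]; r=np.c_[n,np.ones(len(n))]@T[:3,:3]
    return o+r*((z-o[2])/r[:,2])[:,None]
def cloud(f,mask):
    v,u=np.nonzero(mask&(f['range_z']>0)); return unproj(f,np.c_[u,v])
E
python3 - <<'E'
from h import *
np.set_printoptions(precision=1,suppress=True)
for n in ['scene','top']:
    f=grab(n,n+'0.png'); print(n,-f['world_to_cam'][:3,:3].T@f['world_to_cam'][:3,3],f['shot'])
    for l in ['track','arch','notch','pin','tray','pot','buffer']:
        try:
            print(l,[(np.round(d['centre'],0),round(d['score'],2),proj(f,d['centre'])[0].round()) for d in arm.spot_point(l,f)])
        except Exception as e: print(l,e)
s=arm.sense();print(s['t'],s['ee_pos'],s['tool_rot'],s['force'],s['grip_width'])
E
```

```text
pics
scene [1000.1  787.8  888.3] 1
track [(array([500.,  -3.,   2.]), 0.9, array([304., 220.])), (array([ 419., -129.,   -1.]), 0.25, array([304., 190.]))]
arch [(array([501.,  -1., 107.]), 0.83, array([304., 195.]))]
notch [(array([357., 481.,   5.]), 0.63, array([452., 303.])), (array([600., 123., 111.]), 0.57, array([298., 231.]))]
pin [(array([488., 101.,  -2.]), 0.77, array([326., 239.]))]
tray [(array([ 519., -138.,   25.]), 0.88, array([276., 194.])), (array([ 247., -244.,   -0.]), 0.84, array([325., 158.])), (array([195., 301.,  -0.]), 0.66, array([443., 238.])), (array([728., 294.,  -1.]), 0.65, array([292., 324.])), (array([658., -59.,  -2.]), 0.32, array([251., 230.]))]
pot []
buffer it knows: arch, bowl, brush, flask, handpiece, jar, notch, pin, pot, sherds, track, tray
top [ 351.     5.2 1541.7] 2
track [(array([502.,  -4.,  -1.]), 0.82, array([331., 199.]))]
arch [(array([502.,  -1., 105.]), 0.56, array([330., 195.]))]
notch [(array([597., 126., 114.]), 0.86, array([285., 161.]))]
pin [(array([485., 103.,  -1.]), 0.58, array([295., 204.]))]
tray [(array([196., 296.,   1.]), 0.85, array([228., 299.])), (array([728., 286.,  -3.]), 0.84, array([238., 124.])), (array([ 249., -244.,   -2.]), 0.76, array([409., 284.])), (array([ 527., -134.,   26.]), 0.75, array([375., 190.]))]
pot [(array([ 414., -127.,    0.]), 0.74, array([371., 229.])), (array([ 519., -143.,   35.]), 0.73, array([378., 193.]))]
buffer it knows: arch, bowl, brush, flask, handpiece, jar, notch, pin, pot, sherds, track, tray
0.7 [ 284.  -639.8  183. ] [ 3.1  0.7 -0. ] [0.2 0.3 0.6] 90.6230894357013
```

View pics/scene0.png

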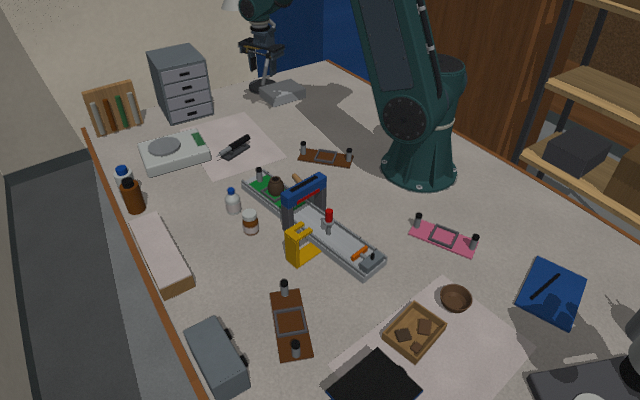

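View pics/top0.png

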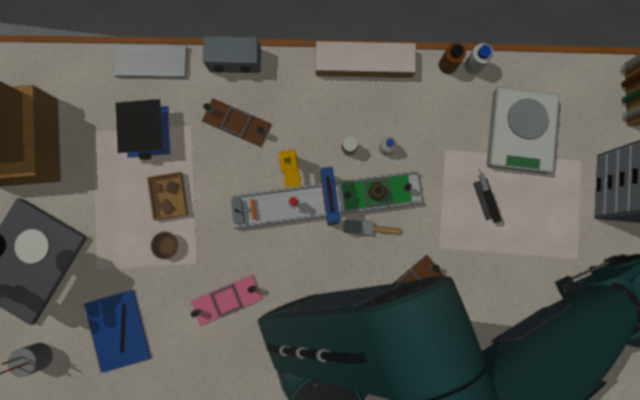

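The top view shows the green tray at (378,192), the arch at (330,195), the pin at (293,201), the yellow bracket at (289,168) and the orange buffer at (253,208). Four things have the tray's shape: green (378,192), pink (227,300), brown (237,122) and brown (415,270). Only the green one is on the track with the pot, so it is the one meant. I'll confirm it in one enlarged crop and measure the track.

Run:
```python
from h import *
np.set_printoptions(precision=1,suppress=True)
fs={n:grab(n) for n in ['scene','top']}
a=fs['scene']['color'][150:285,225:395]; b=fs['top']['color'][140:240,220:440]
a=cv2.resize(a,(400,318),interpolation=cv2.INTER_CUBIC); b=cv2.resize(b,(660,300),interpolation=cv2.INTER_CUBIC)
im=np.zeros((600,660,3),np.uint8); im[:300,:]=b; im[300:,:400]=a[:300]
cv2.imwrite('pics/crop1.png',im[...,::-1])
for n,f in fs.items():
    hsv=cv2.cvtColor(f['color'],cv2.COLOR_RGB2HSV); H,S,V=[hsv[...,i].astype(int) for i in range(3)]
    v,u=np.mgrid[:400,:640]
    roi=(u>220)&(u<440)&(v>140)&(v<290)
    for c,m,zmin in [('red',((H<6)|(H>174))&(S>190),40),('yellow',(H>20)&(H<30)&(S>180),100),('orange',(H>8)&(H<18)&(S>190),30),('green',(H>45)&(H<80)&(S>120),25),('blue',(H>105)&(H<125)&(S>140),140)]:
        P=cloud(f,m&roi); P=P[(P[:,2]>zmin-8)&(P[:,0]<640)&(P[:,0]>400)&(P[:,1]>-280)&(P[:,1]<300)]
        print(n,c,len(P),P.min(0) if len(P) else '',P.max(0) if len(P) else '',np.median(P,0) if len(P) else '')
        if c in('blue','green','orange','yellow') and len(P)>8:
            r=cv2.minAreaRect(P[:,:2].astype(np.float32)); print('   rect',np.round(r[0],1),np.round(r[1],1),round(r[2],1))
    # rails by height
    P=cloud(f,roi); Q=P[(P[:,2]>31)&(P[:,2]<43)&(abs(P[:,0]-500)<110)]
    c0=np.array([501.,-2.])
    best=None
    def sc(p):
        th,ox=p; d=np.array([np.cos(th),np.sin(th)]); nn=np.array([-d[1],d[0]])
        y=(Q[:,:2]-c0)@nn-ox; x=(Q[:,:2]-c0)@d
        ok=(x>-270)&(x<290)
        return np.sum(np.exp(-((abs(y)-45)/3)**2)*ok)
    g=[(sc((t,o)),np.degrees(t),o) for t in np.radians(np.arange(90,106,.25)) for o in np.arange(-12,12.1,.5)]
    print('rails',sorted(g)[-4:])
```

```text
scene red 139 [454.8  11.9  79.2] [541.  117.2 121.5] [490.1 103.6 112.5]
scene yellow 326 [566.2  96.8  92. ] [632.1 151.1 117.2] [611.4 129.7 112.2]
   rect [599.  122.7] [62.4 50.7] 8.2
scene orange 89 [426.3 -49.2  26.3] [637.6 235.8 109.1] [473.4 228.3  41.5]
   rect [542.6  91.6] [ 73.4 339.7] 32.5
scene green 258 [ 468.9 -240.1   26.2] [570.7 -38.3  71.5] [ 540.2 -194.6   31. ]
   rect [ 521.  -138.1] [ 77.4 203.1] 8.3
scene blue 470 [425.6 -26.8 132.1] [578.3  30.8 154. ] [512.7  11.3 146.7]
   rect [502.    2.8] [152.4  38.3] 8.2
rails [(np.float64(320.837695293835), np.float64(99.0), np.float64(-2.0)), (np.float64(321.9084782143619), np.float64(98.75), np.float64(-1.0)), (np.float64(326.5922286112121), np.float64(99.0), np.float64(-1.0)), (np.float64(327.269021231166), np.float64(99.0), np.float64(-1.5))]
top red 21 [476.9  96.3 109.1] [488.4 107.9 125.5] [482.4 102.2 116.9]
top yellow 247 [565.7  95.6 105.1] [627.6 145.1 122. ] [603.9 122.  115.5]
   rect [596.7 120.5] [59.6 45.1] 8.5
top orange 30 [440.3 219.6  39.7] [489.6 230.3  50. ] [463.3 224.   45.1]
   rect [464.7 225.2] [49.6  6. ] 10.6
top green 985 [ 472.2 -239.    24.2] [571.5 -39.5  81.5] [ 520.4 -129.2   33.6]
   rect [ 521.9 -138.6] [ 77.1 193.7] 8.6
top blue 392 [423.8 -24.  140.9] [572.6  24.9 159.6] [490.4   0.1 151.3]
   rect [497.9   0.2] [149.3  30.4] 9.3
rails [(np.float64(495.571952568975), np.float64(99.0), np.float64(2.0)), (np.float64(498.3819618473642), np.float64(98.75), np.float64(2.0)), (np.float64(499.36481434120674), np.float64(99.0), np.float64(1.5)), (np.float64(500.8627594908063), np.float64(98.75), np.float64(1.5))]
```

View pics/crop1.png

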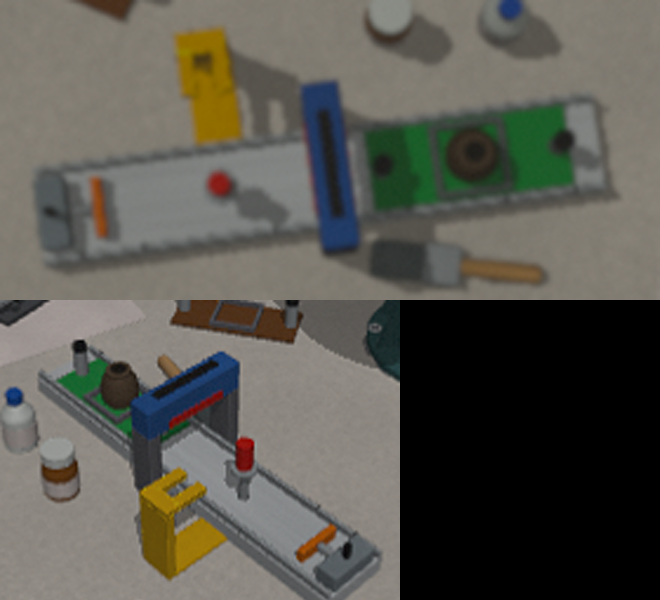

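The crop confirms it: the green tray is on the track at crop (380–590,100–210), with black posts at (382,165) and (562,140) and the pot at (472,155). The pin's red head is at (219,183). The fork opens towards the track, and the buffer is at (98,207). Next I'll refine from both views and work out the first move.

```bash
cat >> h.py <<'E'
from scipy.spatial.transform import Rotation as R
YAW=np.radians(98.7); DX=np.array([np.cos(YAW),np.sin(YAW),0]); DY=np.array([-DX[1],DX[0],0])
def need(target):
    s=arm.sense(); r=R.from_rotvec(s['tool_rot']); d=r.inv().apply(np.array(target,float)-s['ee_pos'])
    return d/400
def W(o,x,y,z): return np.array([o[0],o[1],0])+x*DX+y*DY+[0,0,z]
E
python3 - <<'E'
from h import *
from scipy.optimize import least_squares
np.set_printoptions(precision=3,suppress=True)
fs=[grab('scene'),grab('top')]
def cyl(x,y,r,z0,z1):
    a=np.linspace(0,2*np.pi,24); return np.array([[x+r*np.cos(t),y+r*np.sin(t),z] for z in(z0,z1) for t in a])
def hullc(f,P):
    h=cv2.convexHull(proj(f,P).astype(np.float32)); m=cv2.moments(h); return np.array([m['m10'],m['m01']])/m['m00']
def blob(f,m,guess,rad):
    g=proj(f,guess)[0]; v,u=np.mgrid[:400,:640]; m=m&(np.hypot(u-g[0],v-g[1])<rad); n=m.sum()
    return np.array([u[m].mean(),v[m].mean()]),n
for nm,gz,r,z0,z1,ok in [('pin',(485,102,96),11,76,116,lambda H,S,V:((H<8)|(H>172))&(S>150)&(V>60))]:
    c=[]
    for f in fs:
        h=cv2.cvtColor(f['color'],cv2.COLOR_RGB2HSV).astype(int); b,n=blob(f,ok(h[...,0],h[...,1],h[...,2]),gz,14); c.append(b); print(nm,b,n)
    for sel in ([0],[1],[0,1]):
        q=least_squares(lambda p:np.concatenate([hullc(fs[i],cyl(p[0],p[1],r,z0,z1))-c[i] for i in sel]),gz[:2])
        print(sel,q.x,q.fun)
    q=least_squares(lambda p:np.concatenate([hullc(fs[i],cyl(p[0],p[1],r,z0+p[2],z1+p[2]))-c[i] for i in (0,1)]),[*gz[:2],0]); print('free z',q.x,q.fun)
for i,f in enumerate(fs):
    for l in ['pin','notch','tray','arch']:
        print(i,l,[np.round(d['centre']) for d in arm.spot_point(l,f)][:2])
s=arm.sense(); print(R.from_rotvec(s['tool_rot']).as_matrix(), s['ee_pos'],s['t'],DX,DY)
E
```

```text
pin [328.613 214.892] 93
pin [292.865 200.946] 37
[0] [483.064 102.   ] [-0.166 -0.51 ]
[1] [484.472 102.826] [ 0.304 -0.01 ]
[0, 1] [483.064 102.   ] [-0.166 -0.51   0.583  0.489]
free z [483.064 102.      0.   ] [-0.166 -0.51   0.583  0.489]
0 pin [array([489.,  99.,  -4.])]
0 notch [array([597., 119., 112.]), array([ 522., -135.,   26.])]
0 tray [array([730., 291.,  -1.]), array([ 521., -136.,   22.])]
0 arch [array([503.,  -2., 106.]), array([ 415., -130.,   -1.])]
1 pin [array([483., 102.,  -0.])]
1 notch [array([599., 123., 113.]), array([ 525., -135.,   20.])]
1 tray [array([195., 298.,   4.]), array([ 249., -242.,   -1.])]
1 arch [array([502.,   0., 104.])]
[[ 0.914  0.406  0.   ]
 [ 0.406 -0.914 -0.   ]
 [ 0.     0.    -1.   ]] [ 284.027 -639.804  182.947] 1.3 [-0.151  0.988  0.   ] [-0.988 -0.151  0.   ]
```

Pin axis is at about (484,102). The handle height agrees in both views to within 0.6 px. I'll turn the tool so that its x runs along the track and rise 30 mm.

```bash
python3 -m creep '[0,0,-0.02,0,0,-1, 0,0,-0.02,0,0,-1, 0,0,-0.02,0,0,-1, 0,0,-0.01,0,0,-1, 0,0,0,0,0,-1, 0,0,0,0,0,-1, 0,0,0,0,0,-1, 0,0,0,0,0,-1, 0,0,0,0,0,-1, 0,0,0,0,0,-1, 0,0,0,0,0,-1, 0,0,0,0,0,-1, 0,0,0,0,0,-1, 0,0,0,0,0,-1, 0,0,0,0,0,-1, 0,0,0,0,0,-1, 0,0,0,0,0,-1, 0,0,0,0,0,-1, 0,0,0,0,0,-0.67]' 1 40
python3 - <<'E'
from h import *
s=arm.sense();print(R.from_rotvec(s['tool_rot']).as_matrix().round(4),s['joint_positions'],need([560,-250,211]).round(3),need([484,102,150]).round(3))
E
```

```text
t: 2.88
ee_pos: [284.0, -639.8, 210.9]
tool_rot: [2.044, 2.386, 0.0]
force: [0.0, -0.4, -0.2]
grip_width: 91.1
grasp_force: 0.0
[[-0.1536  0.9881  0.    ]
 [ 0.9881  0.1536 -0.    ]
 [-0.      0.     -1.    ]] [-1.18631679e+00  3.49943496e-01  1.71881387e+00  1.66209033e-05
  1.07281515e+00 -1.34048889e+00] [ 0.857  0.831 -0.   ] [1.756 0.779 0.152]
```

```bash
python3 -m creep '[0.066,0.064,0,0,0,0, 0.066,0.064,0,0,0,0, 0.066,0.064,0,0,0,0, 0.066,0.064,0,0,0,0, 0.066,0.064,0,0,0,0, 0.066,0.064,0,0,0,0, 0.066,0.064,0,0,0,0, 0.066,0.064,0,0,0,0, 0.066,0.064,0,0,0,0, 0.066,0.064,0,0,0,0, 0.066,0.064,0,0,0,0, 0.066,0.064,0,0,0,0, 0.066,0.064,0,0,0,0, 0.09,-0.005,0,0,0,0, 0.09,-0.005,0,0,0,0, 0.09,-0.005,0,0,0,0, 0.09,-0.005,0,0,0,0, 0.09,-0.005,0,0,0,0, 0.09,-0.005,0,0,0,0, 0.09,-0.005,0,0,0,0]'
python3 - <<'E'
from h import *
s=arm.sense();print(s['joint_positions'],need([484,102,82]).round(4))
E
```

```text
t: 4.55
ee_pos: [509.4, -2.0, 211.1]
tool_rot: [2.048, 2.382, 0.001]
force: [1.3, -0.2, 0.6]
grip_width: 91.0
grasp_force: 0.0
[-4.97679706e-02  3.69934535e-02  2.09740628e+00  4.43338206e-05
  1.00671150e+00 -1.99936012e-01] [ 0.2667 -0.0241  0.3228]
```

```bash
python3 -m creep '[0.09,-0.008,0,0,0,0, 0.09,-0.008,0,0,0,0, 0.087,-0.008,0,0,0,0, 0,0,0.06,0,0,0, 0,0,0.08,0,0,0, 0,0,0.08,0,0,0, 0,0,0.05,0,0,0, 0,0,0.03,0,0,0, 0,0,0.022,0,0,0, 0,0,0,0,0,0]'
python3 - <<'E'
from h import *
s=arm.sense();print(need([484,102,82]).round(4))
f=grab('scene','s2.png'); g=grab('top')
a=cv2.resize(f['color'][130:290,220:400],None,fx=3,fy=3,interpolation=2);cv2.imwrite('pics/s2.png',a[...,::-1])
E
```

```text
t: 5.38
ee_pos: [483.7, 100.5, 80.8]
tool_rot: [-2.047, -2.381, 0.003]
force: [-0.2, 0.2, 0.2]
grip_width: 91.0
grasp_force: 0.0
[ 0.0037  0.0013 -0.003 ]
```

View pics/s2.png

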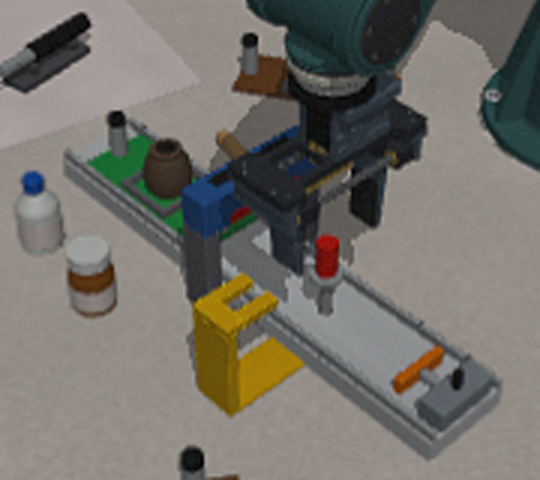

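Run:
```python
from h import *
f=grab('scene'); s=arm.sense(); e=s['ee_pos']; print(e)
for y in (-52,0,52): 
    p=e+y*DY; q=proj(f,p)[0]; print(y,p.round(),q.round(),((q-[220,130])*3).round())
f=grab('scene'); f2=f['color'][130:290,220:400]
print(proj(f,[[484,102,116],[484,102,76]]))
b=arm.spot_point('pin',f);print(b)
u,v=317,216
print(unproj(f,[[317,216],[317,218],[316,212],[342,200],[342,203]]).round())
```

```text
[485.20292299 100.66347223  82.99438951]
-52 [537. 109.  83.] [314. 226.] [283. 289.]
0 [485. 101.  83.] [327. 218.] [322. 263.]
52 [434.  93.  83.] [340. 210.] [360. 239.]
[[328.34004331 209.36334281]
 [328.01030804 219.66841675]]
[{'centre': [488.0, 101.6, -0.7], 'score': 0.49}]
[[538. 123. 135.]
 [537. 122. 126.]
 [540. 122. 150.]
 [438. 104. 130.]
 [437. 103. 118.]]
```

The fingers straddle the pin: tips at about crop (287,272) and (365,228), handle at (327,255). I'll close and lift 52 mm.

```bash
python3 -m creep '[0,0,0,0,0,0, 0,0,0,0,0,0, 0,0,0,0,0,0, 0,0,0,0,0,0, 0,0,0,0,0,0, 0,0,0,0,0,0, 0,0,0,0,0,0, 0,0,0,0,0,0]' -1 40
python3 -m creep '[0,0,-0.01,0,0,0, 0,0,-0.02,0,0,0, 0,0,-0.03,0,0,0, 0,0,-0.03,0,0,0, 0,0,-0.03,0,0,0, 0,0,-0.02,0,0,0, 0,0,0,0,0,0]'
python3 - <<'E'
from h import *
f=grab('scene'); g=grab('top')
for x in(f,g):
  for l in('pin','notch'): print(l,[(np.round(d['centre']),d['score']) for d in arm.spot_point(l,x)])
a=cv2.resize(f['color'][130:290,220:400],None,fx=3,fy=3,interpolation=2);cv2.imwrite('pics/s3.png',a[...,::-1])
s=arm.sense();r=R.from_rotvec(s['tool_rot']).as_matrix();print(r.round(4),s['ee_pos'])
E
```

```text
t: 6.3
ee_pos: [484.5, 100.6, 82.1]
tool_rot: [-2.048, -2.382, 0.0]
force: [0.1, -0.3, -0.1]
grip_width: 40.7
grasp_force: 0.0
t: 6.88
ee_pos: [485.7, 100.8, 140.2]
tool_rot: [2.047, 2.381, 0.004]
force: [0.0, 0.3, -0.6]
grip_width: 0.4
grasp_force: 0.0
pin [(array([488., 102.,  -2.]), 0.6)]
notch [(array([598., 121., 112.]), 0.72)]
pin []
notch [(array([596., 121., 114.]), 0.83)]
[[-1.498e-01  9.887e-01 -1.100e-03]
 [ 9.887e-01  1.498e-01 -1.000e-04]
 [ 0.000e+00 -1.100e-03 -1.000e+00]] [484.12786734 100.53990971 137.52305026]
```

View pics/s3.png

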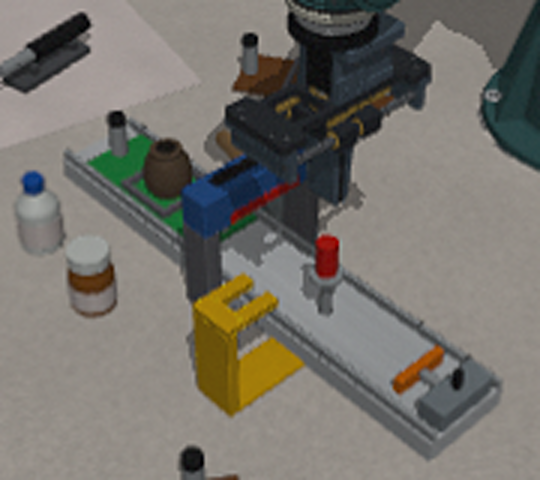

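The fingers had not finished closing when I lifted: the width was still 40.7 mm, they need about 1.6 s. The pin is still standing in its bore. I'll open again, go back down and wait for the full closure.

```bash
python3 -m creep '[0,0,0,0,0,0, 0,0,0,0,0,0, 0,0,0,0,0,0, 0,0,0,0,0,0, 0,0,0,0,0,0, 0,0,0,0,0,0, 0,0,0,0,0,0, 0,0,0,0,0,0, 0,0,0,0,0,0, 0,0,0,0,0,0, 0,0,0,0,0,0, 0,0,0,0,0,0, 0,0,0,0,0,0]' 0.2
python3 -m creep '[0,0,0.02,0,0,0, 0,0,0.03,0,0,0, 0,0,0.03,0,0,0, 0,0,0.03,0,0,0, 0,0,0.02,0,0,0, 0,0,0.01,0,0,0, 0,0,0,0,0,0]'
python3 -m creep '[0,0,0,0,0,0, 0,0,0,0,0,0, 0,0,0,0,0,0, 0,0,0,0,0,0, 0,0,0,0,0,0, 0,0,0,0,0,0, 0,0,0,0,0,0, 0,0,0,0,0,0, 0,0,0,0,0,0, 0,0,0,0,0,0, 0,0,0,0,0,0]' -1 40
```

```text
t: 8.27
ee_pos: [484.5, 100.6, 138.1]
tool_rot: [-2.048, -2.382, -0.0]
force: [-0.2, 0.2, 0.1]
grip_width: 54.8
grasp_force: 0.0
t: 8.85
ee_pos: [484.0, 100.5, 81.2]
tool_rot: [-2.048, -2.381, 0.002]
force: [-0.0, 0.4, -0.5]
grip_width: 54.6
grasp_force: 0.0
t: 9.77
ee_pos: [484.7, 100.6, 82.3]
tool_rot: [2.048, 2.382, 0.0]
force: [0.1, -0.2, 6.2]
grip_width: 18.5
grasp_force: 40.0
```

```bash
python3 -m creep '[0,0,-0.01,0,0,0, 0,0,-0.02,0,0,0, 0,0,-0.025,0,0,0, 0,0,-0.025,0,0,0, 0,0,-0.025,0,0,0, 0,0,-0.02,0,0,0, 0,0,-0.01,0,0,0, 0,0,0,0,0,0, 0,0,0,0,0,0]'
python3 - <<'E'
from h import *
f=grab('scene')
for l in('pin','notch'): print(l,[(np.round(d['centre']),d['score']) for d in arm.spot_point(l,f)])
a=cv2.resize(f['color'][130:290,220:400],None,fx=3,fy=3,interpolation=2);cv2.imwrite('pics/s4.png',a[...,::-1])
s=arm.sense();r=R.from_rotvec(s['tool_rot']).as_matrix();print(r.round(4),s['ee_pos'],s['grip_width'])
E
```

```text
t: 10.52
ee_pos: [484.6, 100.6, 136.3]
tool_rot: [2.048, 2.382, 0.001]
force: [-0.3, -0.3, -1.5]
grip_width: 18.0
grasp_force: 40.0
pin [(array([488., 100.,  54.]), 0.64)]
notch [(array([598., 121., 113.]), 0.83)]
[[-1.498e-01  9.887e-01 -9.000e-04]
 [ 9.887e-01  1.498e-01 -1.000e-04]
 [ 0.000e+00 -9.000e-04 -1.000e+00]] [484.18607586 100.52045549 135.64372244] 18.463292637895638
```

View pics/s4.png

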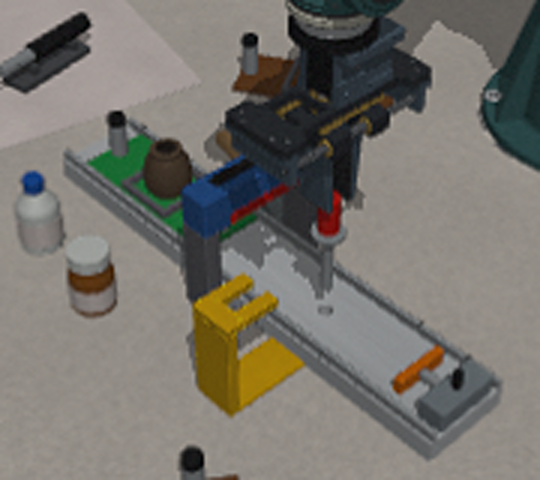

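The pin is out: collar at crop (328,235), empty bore at (325,310). I'll now shift it along the track's -y into the fork.

```bash
python3 -m creep '[0,0.03,0,0,0,0, 0,0.05,0,0,0,0, 0,0.05,0,0,0,0, 0,0.03,0,0,0,0, 0,0.02,0,0,0,0, 0,0.01,0,0,0,0, 0,0,0,0,0,0, 0,0,0,0,0,0]'
python3 - <<'E'
from h import *
f=grab('scene');g=grab('top')
for x in (f,g): print([(l,[(np.round(d['centre']),d['score']) for d in arm.spot_point(l,x)]) for l in ('pin','notch')])
a=cv2.resize(f['color'][170:270,260:380],None,fx=5,fy=5,interpolation=2);cv2.imwrite('pics/s5.png',a[...,::-1])
E
```

```text
t: 11.33
ee_pos: [559.1, 111.9, 135.8]
tool_rot: [-2.048, -2.382, 0.001]
force: [-0.5, -0.2, -2.1]
grip_width: 18.4
grasp_force: 40.0
[('pin', [(array([564., 114.,  52.]), 0.64)]), ('notch', [(array([599., 122., 111.]), 0.71)])]
[('pin', []), ('notch', [])]
```

View pics/s5.png

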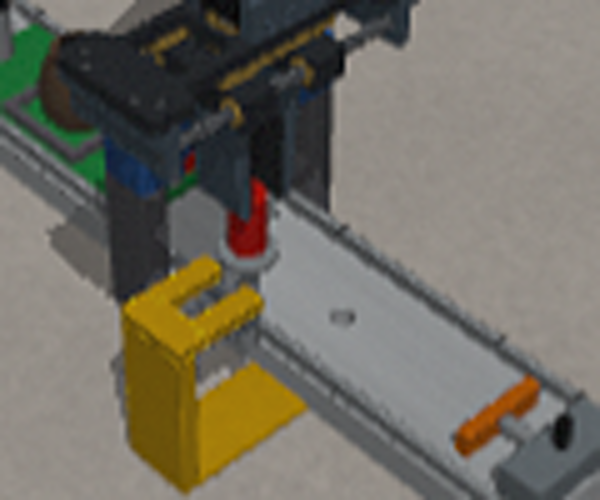

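The pin lines up with the slot: collar at (247,250), slot mouth at about (237,281). I'll go in gently.

```bash
python3 -m creep '[0,0.015,0,0,0,0, 0,0.015,0,0,0,0, 0,0.015,0,0,0,0, 0,0.01,0,0,0,0, 0,0,0,0,0,0]'; python3 -m creep '[0,0.015,0,0,0,0, 0,0.015,0,0,0,0, 0,0.01,0,0,0,0, 0,0.0025,0,0,0,0, 0,0,0,0,0,0, 0,0,0,0,0,0]'
```

```text
t: 12.05
ee_pos: [582.5, 115.4, 136.1]
tool_rot: [2.048, 2.382, 0.001]
force: [-0.5, -0.4, -1.6]
grip_width: 18.4
grasp_force: 40.0
t: 12.55
ee_pos: [598.1, 117.8, 136.0]
tool_rot: [-2.048, -2.382, 0.0]
force: [0.3, 0.0, -0.7]
grip_width: 18.5
grasp_force: 40.0
```

```bash
python3 -m creep '[0,0,0.005,0,0,0, 0,0,0.005,0,0,0, 0,0,0.005,0,0,0, 0,0,0.004,0,0,0, 0,0,0,0,0,0, 0,0,0,0,0,0]'; python3 -m creep '[0,0,0.0025,0,0,0, 0,0,0,0,0,0, 0,0,0,0,0,0]'
```

```text
t: 13.05
ee_pos: [598.1, 117.8, 128.4]
tool_rot: [-2.048, -2.382, 0.0]
force: [-0.3, 0.1, -0.4]
grip_width: 18.4
grasp_force: 40.0
t: 13.3
ee_pos: [598.3, 117.9, 127.6]
tool_rot: [2.048, 2.382, 0.0]
force: [0.3, 0.3, -1.3]
grip_width: 18.2
grasp_force: 40.0
```

```bash
python3 -m creep '[0,0,0.0025,0,0,0, 0,0,0,0,0,0, 0,0,0,0,0,0]'
python3 - <<'E'
from h import *
f=grab('scene')
a=cv2.resize(f['color'][170:270,260:380],None,fx=5,fy=5,interpolation=2);cv2.imwrite('pics/s6.png',a[...,::-1])
print(arm.sense()['force'],[(np.round(d['centre']),d['score']) for d in arm.spot_point('pin',f)])
E
```

```text
t: 13.55
ee_pos: [598.7, 117.9, 127.3]
tool_rot: [2.048, 2.382, 0.001]
force: [-1.3, -0.3, 7.3]
grip_width: 18.6
grasp_force: 40.0
[-2.10793901 -0.64811425  6.70067032] [(array([601., 117.,  42.]), 0.68)]
```

View pics/s6.png

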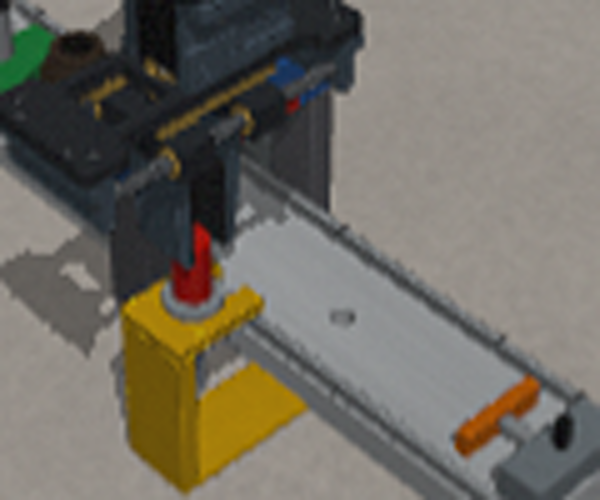

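The collar sits on the plate at (193,295), with 7 N of support. I'll release and rise.

```bash
python3 -m creep '[0,0,0,0,0,0, 0,0,0,0,0,0, 0,0,0,0,0,0, 0,0,0,0,0,0, 0,0,0,0,0,0, 0,0,0,0,0,0, 0,0,0,0,0,0, 0,0,0,0,0,0, 0,0,0,0,0,0, 0,0,-0.03,0,0,0, 0,0,-0.05,0,0,0, 0,0,-0.06,0,0,0, 0,0,-0.06,0,0,0, 0,0,-0.04,0,0,0, 0,0,0,0,0,0]' 0.3
python3 - <<'E'
from h import *
from scipy.optimize import least_squares
np.set_printoptions(precision=1,suppress=True)
f=grab('scene');g=grab('top')
for x in (f,g): print([(l,[(np.round(d['centre']),round(d['score'],2)) for d in arm.spot_point(l,x)]) for l in ('pin','tray','pot')])
o=np.array([597.9,117.8])-(105*DX-115*DY)[:2]; print('track origin from notch',o)
o2=np.array([484.3,101.2])-(105*DX)[:2]; print('from pin',o2)
# black post tops
for n,x in (('scene',f),('top',g)):
    h=cv2.cvtColor(x['color'],cv2.COLOR_RGB2HSV).astype(int)
    for tx in (-88,88):
        p=W(o,-140+tx,0,83)
        q=proj(x,p)[0]; v,u=np.mgrid[:400,:640]; m=(h[...,2]<60)&(np.hypot(u-q[0],v-q[1])<9)
        if m.sum()>3:
            P=cloud(x,m); P=P[P[:,2]>60]; c=unproj(x,[[u[m].mean(),v[m].mean()]],z=80)[0]
            print(n,tx,'pred px',q,'blob',u[m].mean(),v[m].mean(),m.sum(),'z',P[:,2].max() if len(P) else None,'at z80',c,'track',((c[:2]-o)@DX[:2],(c[:2]-o)@DY[:2]))
    m=(h[...,0]>8)&(h[...,0]<18)&(h[...,1]>190); P=cloud(x,m); xx=(P[:,:2]-o)@DX[:2]; yy=(P[:,:2]-o)@DY[:2]
    k=(abs(yy)<40)&(xx>180)&(xx<280)&(P[:,2]>27); print('buffer',k.sum(),np.percentile(xx[k],[5,50,95]),np.percentile(P[k,2],[5,95]))
    m=(h[...,0]>45)&(h[...,0]<80)&(h[...,1]>120); P=cloud(x,m); xx=(P[:,:2]-o)@DX[:2]; yy=(P[:,:2]-o)@DY[:2]; k=(abs(yy)<45)&(xx>-280)&(xx<-10)&(P[:,2]<45)
    print('green x',xx[k].min(),xx[k].max(),'y',yy[k].min(),yy[k].max())
E
```

```text
t: 14.9
ee_pos: [600.2, 118.2, 227.2]
tool_rot: [2.046, 2.379, 0.007]
force: [-0.7, -0.7, 1.0]
grip_width: 59.2
grasp_force: 0.0
[('pin', [(array([601., 119.,  45.]), 0.56), (array([500., 485.,   4.]), 0.32), (array([501.,  -1., 106.]), 0.18)]), ('tray', [(array([198., 300.,  -1.]), 0.98), (array([ 247., -244.,   -1.]), 0.95), (array([ 522., -136.,   24.]), 0.84), (array([731., 294.,   0.]), 0.74)]), ('pot', [(array([ 526., -141.,   34.]), 0.62), (array([ 417., -129.,   -1.]), 0.28)])]
[('pin', [(array([ 526., -134.,   22.]), 0.46)]), ('tray', [(array([732., 288.,  -4.]), 0.84), (array([196., 300.,   1.]), 0.83), (array([ 525., -135.,   25.]), 0.64), (array([ 248., -245.,   -2.]), 0.64)]), ('pot', [(array([ 522., -137.,   38.]), 0.63)])]
track origin from notch [500.1  -3.4]
from pin [500.2  -2.6]
scene -88 pred px [257.8 167.4] blob 260.8897637795276 166.01574803149606 127 z 380.8567548302502 at z80 [ 520.5 -233.8   80. ] track (np.float64(-230.83522338210958), np.float64(14.714489190484173))
scene 88 pred px [292.1 192.1] blob 290.5280898876405 189.61797752808988 89 z 297.031400145
[... 603 characters left out ...]
2164359416))Traceback (most recent call last):
  File "<stdin>", line 18, in <module>
    return _quantile_unchecked(
        a, q, axis, out, overwrite_input, method, keepdims, weights)
    return _ureduce(a,
                    func=_quantile_ureduce_func,
    ...<5 lines>...
                    overwrite_input=overwrite_input,
                    method=method)
    r = func(a, **kwargs)
    result = _quantile(arr,
                       quantiles=q,
    ...<2 lines>...
                       out=out,
                       weights=wgt)
    slices_having_nans = np.isnan(arr[-1, ...])
                                  ~~~^^^^^^^^^
IndexError: index -1 is out of bounds for axis 0 with size 0
```

```bash
cat >> h.py <<'E'
O=np.array([500.15,-3.0])
E
python3 - <<'E'
from h import *
print(need(W(O,-222.5,0,54)).round(4),arm.sense()['ee_pos'])
E
```

```text
[-0.8182 -0.2853  0.4197] [597.83149546 117.76641705 221.72100301]
```

```bash
python3 -m creep '[-0.06,-0.0285,0,0,0,0, -0.085,-0.0285,0,0,0,0, -0.085,-0.0285,0,0,0,0, -0.085,-0.0285,0,0,0,0, -0.085,-0.0285,0,0,0,0, -0.085,-0.0285,0,0,0,0, -0.085,-0.0285,0,0,0,0, -0.085,-0.0285,0,0,0,0, -0.085,-0.0285,0,0,0,0, -0.078,-0.0285,0,0,0,0, 0,0,0.06,0,0,0, 0,0,0.08,0,0,0, 0,0,0.08,0,0,0, 0,0,0.04,0,0,0, 0,0,0,0,0,0, 0,0,0,0,0,0]' 0.3
python3 - <<'E'
from h import *
print(need(W(O,-222.5,0,54)).round(4))
f=grab('scene');g=grab('top')
a=cv2.resize(f['color'][115:215,215:335],None,fx=3.3,fy=3.3,interpolation=2);b=cv2.resize(g['color'][140:240,340:460],None,fx=3.3,fy=3.3,interpolation=2)
cv2.imwrite('pics/s7.png',np.hstack([a,b])[...,::-1])
E
```

```text
t: 16.63
ee_pos: [534.1, -222.6, 118.0]
tool_rot: [-2.047, -2.381, 0.001]
force: [-0.1, -0.1, 1.1]
grip_width: 59.5
grasp_force: 0.0
[-0.001  -0.0007  0.16  ]
```

View pics/s7.png

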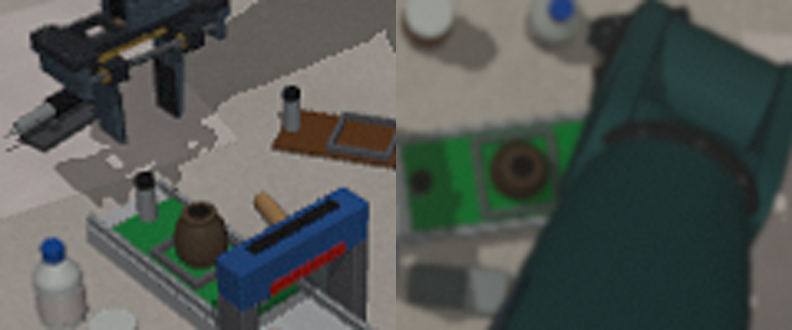

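The finger tips at (112,140) and (170,115) stand above and on either side of the rear post at (145,180). I'll go down and grip.

```bash
python3 -m creep '[0,0,0.04,0,0,0, 0,0,0.05,0,0,0, 0,0,0.04,0,0,0, 0,0,0.03,0,0,0, 0,0,0,0,0,0]' 0.3
python3 -m creep '[0,0,0,0,0,0, 0,0,0,0,0,0, 0,0,0,0,0,0, 0,0,0,0,0,0, 0,0,0,0,0,0, 0,0,0,0,0,0, 0,0,0,0,0,0, 0,0,0,0,0,0, 0,0,0,0,0,0, 0,0,0,0,0,0, 0,0,0,0,0,0]' -1 30
```

```text
t: 17.15
ee_pos: [534.1, -222.5, 53.6]
tool_rot: [-2.047, -2.381, 0.001]
force: [-0.2, 0.2, 0.2]
grip_width: 59.2
grasp_force: 0.0
t: 18.07
ee_pos: [534.5, -222.7, 54.5]
tool_rot: [-2.048, -2.382, 0.0]
force: [-0.1, -0.2, 0.4]
grip_width: 0.5
grasp_force: 0.0
```

The fingers shut on nothing. I'll look.

Run:
```python
from h import *
np.set_printoptions(precision=1,suppress=True)
f=grab('scene')
a=cv2.resize(f['color'][130:215,220:320],None,fx=7,fy=7,interpolation=2)
e=arm.sense()['ee_pos']
for p,c in ((e,(255,255,0)),(e+[0,0,19],(0,255,255)),(W(O,-222.5,0,83),(255,0,255)),(W(O,-222.5,0,33),(255,0,255))):
    q=proj(f,p)[0]; print(q); q=(q-[220,130]+.5)*7; cv2.circle(a,(int(q[0]),int(q[1])),4,c,-1)
cv2.imwrite('pics/s8.png',a[...,::-1])
print([(np.round(d['centre']),round(d['score'],2)) for d in arm.spot_point('tray',f)+arm.spot_point('pot',f)])
```

```text
[259.4 175.1]
[258.9 170.6]
[258.8 168.2]
[260.1 180.1]
[(array([ 521., -141.,   24.]), 0.93), (array([730., 295.,   2.]), 0.93), (array([ 246., -247.,   -2.]), 0.57), (array([ 526., -141.,   37.]), 0.58), (array([ 514., -474.,    0.]), 0.34)]
```

View pics/s8.png

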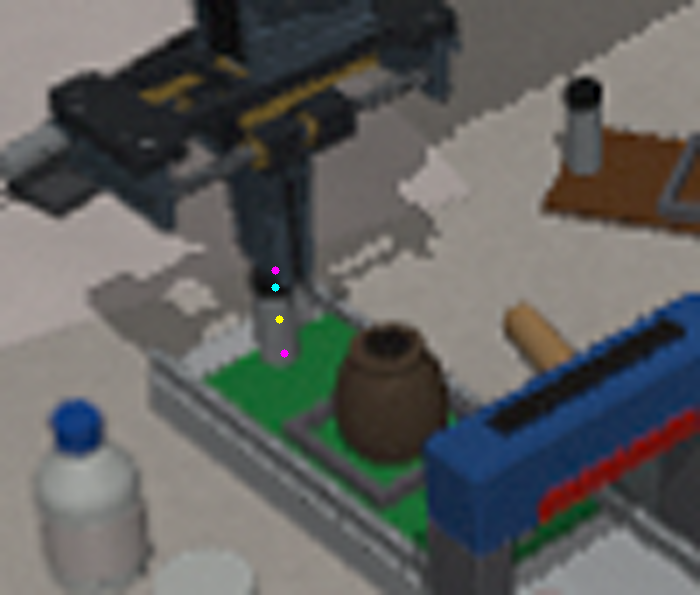

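Run:
```python
from h import *
np.set_printoptions(precision=1,suppress=True,linewidth=150)
f=grab('scene'); e=arm.sense()['ee_pos']
print('ee track',(e[:2]-O)@DX[:2],(e[:2]-O)@DY[:2],e[2])
for v in (153,156,159,162,165,167,169,171,174,177):
    uv=[(u,v) for u in (254,256,258,260,262,264)]
    P=unproj(f,uv); print(v,[tuple(np.round([(p[:2]-O)@DX[:2],(p[:2]-O)@DY[:2],p[2]]).astype(int)) for p in P])
print(R.from_rotvec(arm.sense()['tool_rot']).as_matrix())
```

```text
ee track -222.41336473489926 -0.780878119044651 54.524998928033156
153 [(np.int64(-191), np.int64(-33), np.int64(174)), (np.int64(-190), np.int64(-26), np.int64(172)), (np.int64(-183), np.int64(-23), np.int64(174)), (np.int64(-185), np.int64(-15), np.int64(169)), (np.int64(-205), np.int64(6), np.int64(150)), (np.int64(-386), np.int64(139), np.int64(-2))]
156 [(np.int64(-222), np.int64(-14), np.int64(139)), (np.int64(-210), np.int64(-14), np.int64(145)), (np.int64(-203), np.int64(-11), np.int64(147)), (np.int64(-208), np.int64(0), np.int64(139)), (np.int64(-207), np.int64(6), np.int64(137)), (np.int64(-204), np.int64(13), np.int64(135))]
159 [(np.int64(-228), np.int64(-11), np.int64(123)), (np.int64(-215), np.int64(-12), np.int64(130)), (np.int64(-203), np.int64(-12), np.int64(136)), (np.int64(-201), np.int64(-6), np.int64(134)), (np.int64(-200), np.int64(1), np.int64(131)), (np.int64(-207), np.int64(14), np.int64(122))]
162 [(np.int64(-231), np.int64(-11), np.int64(109)), (np.int64(-219), np.int64(-11), np.int64(115)), (np.int64(-209), np.int64(-10), np.int64(120)), (np.int64(-206), 
[... 1169 characters left out ...]
(-267), np.int64(41), np.int64(26)), (np.int64(-251), np.int64(39), np.int64(36))]
174 [(np.int64(-303), np.int64(30), np.int64(-1)), (np.int64(-227), np.int64(-11), np.int64(62)), (np.int64(-219), np.int64(-8), np.int64(65)), (np.int64(-216), np.int64(-2), np.int64(63)), (np.int64(-256), np.int64(33), np.int64(23)), (np.int64(-252), np.int64(38), np.int64(23))]
177 [(np.int64(-262), np.int64(3), np.int64(22)), (np.int64(-228), np.int64(-12), np.int64(49)), (np.int64(-222), np.int64(-7), np.int64(50)), (np.int64(-219), np.int64(-1), np.int64(49)), (np.int64(-231), np.int64(15), np.int64(34)), (np.int64(-230), np.int64(22), np.int64(30))]
[[-0.1  1.   0. ]
 [ 1.   0.1  0. ]
 [ 0.   0.  -1. ]]
```

The horizontal position is right, but the depth points show the finger tips ending at z ≈ 85 while the reported TCP is 54. The real tips stand about 30 mm higher than reported, so the pads closed just above the post, and the pin was only held by its handle's top edge. I'll raise, open and measure the offset.

```bash
python3 -m creep '[0,0,-0.05,0,0,0, 0,0,-0.05,0,0,0, 0,0,0,0,0,0, 0,0,0,0,0,0, 0,0,0,0,0,0, 0,0,0,0,0,0, 0,0,0,0,0,0, 0,0,0,0,0,0, 0,0,0,0,0,0, 0,0,0,0,0,0, 0,0,0,0,0,0, 0,0,0,0,0,0, 0,0,0,0,0,0, 0,0,0,0,0,0]' 0.2
python3 - <<'E'
from h import *
f=grab('scene'); s=arm.sense(); e=s['ee_pos']; print(e,s['grip_width'])
P=cloud(f,f['range_z']>0); x=(P[:,:2]-e[:2])@DX[:2]; y=(P[:,:2]-e[:2])@DY[:2]
for sg in (-1,1):
    k=(abs(x)<19)&(sg*y>20)&(sg*y<48)&(P[:,2]>60)&(P[:,2]<175)
    print(sg,k.sum(),np.histogram(P[k,2],bins=np.arange(80,176,8)),'lowest',np.sort(P[k,2])[:8].round(),'x',np.percentile(x[k],[2,98]).round(),'y',np.percentile(y[k],[2,98]).round())
for l in ('arch','pot','tray'): print(l,[np.round(d['centre']) for d in arm.spot_point(l,f)][:3])
E
```

```text
t: 19.43
ee_pos: [534.6, -222.8, 94.6]
tool_rot: [2.048, 2.382, 0.0]
force: [-0.4, -0.4, -0.3]
grip_width: 55.0
grasp_force: 0.0
[ 534.57862852 -222.73672398   94.55665442] 54.79912054452491
-1 90 (array([ 0,  0,  0,  0,  0,  6, 11, 13, 15, 18, 14]), array([ 80,  88,  96, 104, 112, 120, 128, 136, 144, 152, 160, 168])) lowest [124. 126. 126. 126. 127. 127. 129. 131.] x [-15.  19.] y [-41. -27.]
1 101 (array([ 0,  0,  0,  0,  0,  8, 15, 14, 14, 15, 19]), array([ 80,  88,  96, 104, 112, 120, 128, 136, 144, 152, 160, 168])) lowest [122. 124. 125. 126. 126. 126. 126. 127.] x [-15.  19.] y [27. 37.]
arch [array([503.,  -3., 106.])]
pot [array([ 525., -141.,   36.]), array([506.,  -0., 107.])]
tray [array([199., 302.,   0.]), array([ 245., -247.,   -1.]), array([728., 294.,   3.])]
```

Both tips are at z ≈ 124 with 94.6 reported, so the offset is +29 mm. The true tip has to go to about 51, which is 22 reported.

```bash
python3 -m creep '[0,0,0.04,0,0,0, 0,0,0.05,0,0,0, 0,0,0.05,0,0,0, 0,0,0.03,0,0,0, 0,0,0.012,0,0,0, 0,0,0,0,0,0]' 0.2
python3 -m creep '[0,0,0,0,0,0, 0,0,0,0,0,0, 0,0,0,0,0,0, 0,0,0,0,0,0, 0,0,0,0,0,0, 0,0,0,0,0,0, 0,0,0,0,0,0, 0,0,0,0,0,0, 0,0,0,0,0,0, 0,0,0,0,0,0]' -1 30
```

```text
t: 20.13
ee_pos: [534.0, -222.5, 20.9]
tool_rot: [-2.047, -2.381, 0.001]
force: [0.6, 0.1, 0.4]
grip_width: 55.0
grasp_force: 0.0
t: 20.97
ee_pos: [535.0, -222.9, 22.2]
tool_rot: [2.048, 2.382, 0.0]
force: [-0.4, 1.2, 5.7]
grip_width: 19.5
grasp_force: 30.0
```

The post is held, width 19.5 mm. I'll push, starting gently.

```bash
python3 -m creep '[0.005,0,0,0,0,0, 0.012,0,0,0,0,0, 0.02,0,0,0,0,0, 0.025,0,0,0,0,0, 0.025,0,0,0,0,0, 0.02,0,0,0,0,0, 0.012,0,0,0,0,0]'; python3 -m creep '[0.015,0,0,0,0,0, 0.025,0,0,0,0,0, 0.03,0,0,0,0,0, 0.03,0,0,0,0,0, 0.03,0,0,0,0,0, 0.03,0,0,0,0,0, 0.03,0,0,0,0,0, 0.03,0,0,0,0,0, 0.023,0,0,0,0,0, 0.015,0,0,0,0,0, 0.008,0,0,0,0,0, 0,0,0,0,0,0]'
python3 - <<'E'
from h import *
f=grab('scene');e=arm.sense()['ee_pos'];print((e[:2]-O)@DX[:2],(e[:2]-O)@DY[:2])
for l in ('tray','pot'): print(l,[np.round([(d['centre'][:2]-O)@DX[:2],(d['centre'][:2]-O)@DY[:2],d['centre'][2]]) for d in arm.spot_point(l,f)])
E
```

```text
t: 21.55
ee_pos: [528.0, -175.7, 22.2]
tool_rot: [2.047, 2.381, 0.0]
force: [1.5, -4.9, 3.5]
grip_width: 19.5
grasp_force: 30.0
t: 22.55
ee_pos: [512.0, -70.0, 22.1]
tool_rot: [2.047, 2.382, 0.001]
force: [1.3, 4.6, 7.2]
grip_width: 19.4
grasp_force: 30.0
-68.06327780390136 -1.5812128477184437
tray [array([ 260., -272.,   -2.]), array([-202.,  287.,   -6.]), array([344., 255.,  -0.]), array([21., -2., 22.]), array([-466.,   57.,    2.]), array([ -79., -148.,    1.])]
pot [array([15., -4., 34.])]
```

The tray has moved through to track x ≈ 20, with the pot standing on it at 15–20. I'll let go, rise over the arch and move to the front post, +176 mm.

```bash
python3 -m creep '[0,0,0,0,0,0, 0,0,0,0,0,0, 0,0,0,0,0,0, 0,0,0,0,0,0, 0,0,0,0,0,0, 0,0,0,0,0,0, 0,0,0,0,0,0, 0,0,0,0,0,0, 0,0,0,0,0,0]' 0.2
python3 -m creep '[0,0,-0.03,0,0,0, 0,0,-0.06,0,0,0, 0,0,-0.08,0,0,0, 0,0,-0.08,0,0,0, 0,0,-0.07,0,0,0, 0,0,-0.04,0,0,0, 0,0,0,0,0,0, 0.05,0,0,0,0,0, 0.08,0,0,0,0,0, 0.09,0,0,0,0,0, 0.09,0,0,0,0,0, 0.08,0,0,0,0,0, 0.05,0,0,0,0,0, 0,0,0,0,0,0]'
python3 - <<'E'
from h import *
np.set_printoptions(precision=1,suppress=True)
f=grab('scene');g=grab('top');e=arm.sense()['ee_pos'];print('ee',(e[:2]-O)@DX[:2],(e[:2]-O)@DY[:2],e[2])
for x in (f,g):
  for l in ('tray','pot','pin'): print(l,[np.round([(d['centre'][:2]-O)@DX[:2],(d['centre'][:2]-O)@DY[:2],d['centre'][2]]) for d in arm.spot_point(l,x)])
q=[proj(f,W(O,108,0,83))[0]]; print(q)
P=cloud(f,f['range_z']>0);x=(P[:,:2]-O)@DX[:2];y=(P[:,:2]-O)@DY[:2];k=(x>70)&(x<150)&(abs(y)<25)&(P[:,2]>45)&(P[:,2]<88)
print(k.sum(),'post: x',np.percentile(x[k],[5,50,95]),'y',np.percentile(y[k],[5,50,95]),'z',P[k,2].max())
a=cv2.resize(f['color'][150:270,250:400],None,fx=5,fy=5,interpolation=2);cv2.imwrite('pics/s9.png',a[...,::-1])
E
```

```text
t: 23.45
ee_pos: [511.5, -70.5, 21.7]
tool_rot: [-2.048, -2.382, 0.0]
force: [-0.5, -0.5, -0.1]
grip_width: 54.5
grasp_force: 0.0
t: 24.62
ee_pos: [484.0, 106.2, 165.5]
tool_rot: [-2.045, -2.384, 0.0]
force: [-0.2, -0.4, 0.7]
grip_width: 55.1
grasp_force: 0.0
ee 107.99303684637957 -0.8292082762809194 165.4719899310203
tray [array([347., 251.,   0.]), array([20.,  3., 22.]), array([ 257., -271.,    0.]), array([-202.,  288.,   -3.]), array([484., -73.,   6.])]
pot [array([15., -6., 35.])]
pin [array([ 105., -114.,   42.])]
tray [array([345., 257.,   1.]), array([-201.,  287.,   -6.]), array([ 253., -273.,   -3.]), array([18., -4., 27.]), array([ 1., -2., -3.])]
pot [array([18., -0., 37.])]
pin []
[array([328.5, 218.2])]
83 post: x [101.5 112.2 117.1] y [-11.6  -6.1   3.7] z 85.8514780178639
```

The pin is hanging at track (105,-114,42) and the post is where predicted. I'll go down on the front post with the true tip at about 55, clear of the buffer block's 50.

```bash
python3 -m creep '[0,0,0.05,0,0,0, 0,0,0.08,0,0,0, 0,0,0.08,0,0,0, 0,0,0.07,0,0,0, 0,0,0.04,0,0,0, 0,0,0.02,0,0,0, 0,0,0.009,0,0,0, 0,0,0,0,0,0]' 0.2
python3 -m creep '[0,0,0,0,0,0, 0,0,0,0,0,0, 0,0,0,0,0,0, 0,0,0,0,0,0, 0,0,0,0,0,0, 0,0,0,0,0,0, 0,0,0,0,0,0, 0,0,0,0,0,0, 0,0,0,0,0,0, 0,0,0,0,0,0]' -1 40
```

```text
t: 25.68
ee_pos: [485.2, 103.3, 26.1]
tool_rot: [-2.049, -2.381, 0.0]
force: [-0.0, -0.4, 0.3]
grip_width: 54.7
grasp_force: 0.0
t: 26.52
ee_pos: [485.5, 103.6, 26.5]
tool_rot: [2.048, 2.382, 0.001]
force: [-0.8, -0.1, 7.0]
grip_width: 19.0
grasp_force: 40.0
```

Gripped at 19.0 mm. I'll pull about 88 mm, then creep towards the buffer, expected near face x ≈ 228.

```bash
python3 -m creep '[0.005,0,0,0,0,0, 0.012,0,0,0,0,0, 0.02,0,0,0,0,0, 0.028,0,0,0,0,0, 0.03,0,0,0,0,0, 0.03,0,0,0,0,0, 0.03,0,0,0,0,0, 0.028,0,0,0,0,0, 0.02,0,0,0,0,0, 0.012,0,0,0,0,0, 0.005,0,0,0,0,0, 0,0,0,0,0,0]'
python3 - <<'E'
from h import *
np.set_printoptions(precision=1,suppress=True)
f=grab('scene');g=grab('top');e=arm.sense()['ee_pos'];print('ee',(e[:2]-O)@DX[:2],(e[:2]-O)@DY[:2])
for n,X in (('s',f),('t',g)):
    h=cv2.cvtColor(X['color'],cv2.COLOR_RGB2HSV).astype(int)
    P=cloud(X,(h[...,0]>6)&(h[...,0]<20)&(h[...,1]>150)&(X['range_z']>0)); x=(P[:,:2]-O)@DX[:2];y=(P[:,:2]-O)@DY[:2];k=(abs(y)<40)&(x>200)&(x<270)
    if k.sum(): print(n,k.sum(),'orange x',np.percentile(x[k],[2,10,50,90,98]),'z',P[k,2].max())
    P=cloud(X,(h[...,0]>45)&(h[...,0]<80)&(h[...,1]>100)); x=(P[:,:2]-O)@DX[:2];y=(P[:,:2]-O)@DY[:2];k=(abs(y)<45)&(x>-50)&(x<270)&(P[:,2]<42)
    if k.sum(): print(n,'green x',np.percentile(x[k],[1,99]))
    for l in ('tray','pot'): print(l,[np.round([(d['centre'][:2]-O)@DX[:2],(d['centre'][:2]-O)@DY[:2],d['centre'][2]]) for d in arm.spot_point(l,X)])
E
```

```text
t: 27.52
ee_pos: [472.2, 190.8, 26.5]
tool_rot: [2.047, 2.382, 0.001]
force: [-0.5, 1.0, 7.7]
grip_width: 19.2
grasp_force: 40.0
ee 195.85489132378711 -1.7984820761922187
s 95 orange x [216.2 228.1 233.8 237.6 238.3] z 45.98754007895469
s green x [ 11.2 206.4]
tray [array([111.,   1.,  24.]), array([-204.,  288.,   -2.]), array([347., 255.,  -2.]), array([ 259., -274.,   -0.])]
pot [array([103.,  -4.,  35.])]
t green x [ 24.1 151.5]
tray [array([108.,  -5.,  23.]), array([ 252., -272.,   -1.]), array([-201.,  283.,   -1.])]
pot [array([-1., -3., -1.]), array([104.,   2.,  37.]), array([-467.,   60.,   -1.])]
```

```bash
python3 -m creep '[0.005,0,0,0,0,0, 0.01,0,0,0,0,0, 0.01,0,0,0,0,0, 0.005,0,0,0,0,0, 0,0,0,0,0,0]'; for i in 1; do python3 -m creep '[0.0025,0,0,0,0,0, 0.0025,0,0,0,0,0, 0.0025,0,0,0,0,0]'; done; python3 -m creep '[0.0025,0,0,0,0,0, 0.0025,0,0,0,0,0]'
```

```text
t: 28.23
ee_pos: [470.5, 202.4, 26.5]
tool_rot: [2.047, 2.382, 0.0]
force: [-0.2, -2.4, 6.3]
grip_width: 19.2
grasp_force: 40.0
t: 28.48
ee_pos: [470.1, 204.9, 26.5]
tool_rot: [2.047, 2.382, -0.0]
force: [1.5, -8.4, 8.0]
grip_width: 18.9
grasp_force: 40.0
t: 28.65
ee_pos: [469.8, 206.9, 26.5]
tool_rot: [2.047, 2.382, -0.0]
force: [1.2, -8.7, 7.7]
grip_width: 19.3
grasp_force: 40.0
```

```bash
cat > m.py <<'E'
from h import *
np.set_printoptions(precision=1,suppress=True)
s=arm.sense();e=s['ee_pos'];print('ee',(e[:2]-O)@DX[:2],s['force'],s['t'])
A=[];B=[];C=[]
for i in range(4):
    f=grab('scene');h=cv2.cvtColor(f['color'],cv2.COLOR_RGB2HSV).astype(int)
    P=cloud(f,(h[...,0]>6)&(h[...,0]<20)&(h[...,1]>150)&(f['range_z']>0)); x=(P[:,:2]-O)@DX[:2];y=(P[:,:2]-O)@DY[:2];k=(abs(y)<35)&(x>205)&(x<270)&(P[:,2]>30)
    A.append([k.sum(),*np.percentile(x[k],[10,50,90,98])])
    P=cloud(f,f['range_z']>0);x=(P[:,:2]-O)@DX[:2];y=(P[:,:2]-O)@DY[:2];k=(abs(y)<25)&(x>180)&(x<240)&(P[:,2]>38)&(P[:,2]<52);B.append(np.percentile(x[k],[2,10,50,90]) if k.sum()>5 else [0]*4)
    k=(abs(y)<15)&(x>235)&(x<300)&(P[:,2]>46)&(P[:,2]<56); C.append([k.sum(),*np.percentile(x[k],[2,50])])
    C[-1]+=[np.round((d['centre'][:2]-O)@DX[:2],1) for d in arm.spot_point('tray',f) if abs((d['centre'][:2]-O)@DY[:2])<15]
A=np.array(A);print('orange',A.mean(0));print('post-zone',np.mean(B,0));print(C)
E
python3 m.py
```

```text
ee 212.05900351964328 [ 1.2 -8.7  7.7] 28.65
orange [ 94.  228.1 234.2 237.3 238. ]
post-zone [211.2 218.6 232.5 237.4]
[[np.int64(85), np.float64(262.8133350062635), np.float64(281.2556825422152), np.float64(126.0)], [np.int64(81), np.float64(262.5517210226248), np.float64(280.4842824726449), np.float64(123.8), np.float64(0.7)], [np.int64(81), np.float64(262.8166380936269), np.float64(280.987960720137), np.float64(123.8)], [np.int64(81), np.float64(262.79762877812095), np.float64(280.324287476884), np.float64(121.9), np.float64(-1.1)]]
```

```bash
python3 -m creep '[0,0,0,0,0,0, 0,0,0,0,0,0]'; python3 -m creep '[0.0025,0,0,0,0,0]';python3 -m creep '[0.0025,0,0,0,0,0]'; python3 -m creep '[0,0,0,0,0,0]'; python3 m.py
```

```text
t: 29.22
ee_pos: [469.8, 207.0, 26.5]
tool_rot: [2.047, 2.382, -0.0]
force: [1.7, -6.1, 7.4]
grip_width: 19.0
grasp_force: 40.0
t: 29.3
ee_pos: [469.7, 207.8, 26.5]
tool_rot: [2.047, 2.382, -0.0]
force: [1.5, -8.9, 7.4]
grip_width: 19.0
grasp_force: 40.0
t: 29.38
ee_pos: [469.5, 208.8, 26.5]
tool_rot: [2.047, 2.382, -0.0]
force: [1.9, -9.2, 8.3]
grip_width: 19.3
grasp_force: 40.0
t: 29.47
ee_pos: [469.5, 209.0, 26.5]
tool_rot: [2.047, 2.382, -0.0]
force: [0.6, -7.2, 7.2]
grip_width: 19.1
grasp_force: 40.0
ee 214.16545863964836 [ 0.6 -7.2  7.2] 29.4667
orange [ 95.5 227.9 233.6 237.3 238.1]
post-zone [210.8 219.9 232.6 237.3]
[[np.int64(82), np.float64(262.88548343753547), np.float64(279.87800400205253), np.float64(128.0)], [np.int64(79), np.float64(262.02146628474395), np.float64(279.8351567875372), np.float64(126.7)], [np.int64(81), np.float64(262.77078454295565), np.float64(279.5469384711225), np.float64(127.2)], [np.int64(83), np.float64(253.06233719515734), np.float64(279.9418890447115), np.float64(126.7)]]
```

I'll track the orange plate at sub-pixel level against the first picture.

```bash
cat > b.py <<'E'
from h import *
np.set_printoptions(precision=2,suppress=True)
im0=cv2.cvtColor(cv2.imread('pics/scene0.png'),cv2.COLOR_BGR2RGB)
f=grab('scene')
def cen(im):
    x=im.astype(float); w=np.clip(x[...,0]-x[...,2]-60,0,None)*(x[...,0]>x[...,1]*1.25)
    a,b=proj(f,W(O,233,0,45))[0].astype(int); v,u=np.mgrid[:400,:640]; w=w*(np.hypot(u-a,v-b)<16)
    return np.array([(w*u).sum(),(w*v).sum()])/w.sum(),w.sum()
p,q=proj(f,[W(O,230,0,45),W(O,240,0,45)]); d=(q-p)/10
c0,n0=cen(im0);F=[f]+[grab('scene') for _ in range(3)]
C=[cen(g['color']) for g in F];c1=np.mean([c for c,_ in C],0); n1=np.mean([n for _,n in C])
s=arm.sense();e=s['ee_pos']
print('t',s['t'],'tcp x',((e[:2]-O)@DX[:2]).round(2),'shift px',c1-c0,'weights',n0,n1,'mm',((c1-c0)@d/(d@d)).round(2),'px/mm',d)
E
python3 b.py
```

```text
t 30.0667 tcp x 214.17 shift px [-0.04 -0.04] weights 5801.0 6505.75 mm -0.16 px/mm [0.27 0.2 ]
```

Buffer hasn't moved yet (-0.2 mm), so that was the tray's own drag. I'll keep creeping.

```bash
python3 -m creep '[0.0025,0,0,0,0,0]';python3 -m creep '[0.0025,0,0,0,0,0]'; python3 -m creep '[0.0025,0,0,0,0,0]'; python3 -m creep '[0.0025,0,0,0,0,0]'; python3 b.py
```

```text
t: 30.15
ee_pos: [469.3, 209.8, 26.5]
tool_rot: [2.047, 2.382, -0.0]
force: [1.1, -9.1, 7.7]
grip_width: 19.3
grasp_force: 40.0
t: 30.23
ee_pos: [469.2, 210.8, 26.5]
tool_rot: [2.047, 2.382, -0.0]
force: [1.1, -9.0, 7.5]
grip_width: 19.0
grasp_force: 40.0
t: 30.32
ee_pos: [469.1, 211.5, 26.5]
tool_rot: [2.047, 2.382, -0.001]
force: [2.3, -17.6, 12.9]
grip_width: 19.3
grasp_force: 40.0
t: 30.4
ee_pos: [468.9, 212.3, 26.5]
tool_rot: [2.046, 2.382, -0.001]
force: [4.2, -16.3, 6.6]
grip_width: 19.0
grasp_force: 40.0
t 30.6 tcp x 217.65 shift px [0.33 0.19] weights 5801.0 6305.75 mm 1.15 px/mm [0.27 0.2 ]
```

Contact at TCP x ≈ 216.4: the force jumped from 9 to 17 N and the plate has moved 1.2 mm. About 3.7 mm to go.

```bash
python3 -m creep '[0.0025,0,0,0,0,0, 0.0025,0,0,0,0,0, 0.0025,0,0,0,0,0, 0,0,0,0,0,0]'; python3 b.py
```

```text
t: 30.93
ee_pos: [468.4, 215.4, 26.5]
tool_rot: [2.047, 2.382, -0.001]
force: [2.0, -13.8, 9.3]
grip_width: 19.3
grasp_force: 40.0
t 31.1333 tcp x 220.66 shift px [1.13 0.8 ] weights 5801.0 6305.25 mm 4.17 px/mm [0.27 0.2 ]
```

```bash
python3 -m creep '[0.002,0,0,0,0,0, 0,0,0,0,0,0, 0,0,0,0,0,0]'; python3 b.py; python3 -m creep '[0,0,0,0,0,0, 0,0,0,0,0,0, 0,0,0,0,0,0, 0,0,0,0,0,0, 0,0,0,0,0,0, 0,0,0,0,0,0, 0,0,0,0,0,0, 0,0,0,0,0,0, 0,0,0,0,0,0, 0,0,0,0,0,0]' 0.2; python3 b.py
```

```text
t: 31.38
ee_pos: [468.3, 216.1, 26.5]
tool_rot: [2.047, 2.382, -0.001]
force: [3.0, -14.4, 9.1]
grip_width: 19.0
grasp_force: 40.0
t 31.5833 tcp x 221.4 shift px [1.33 0.93] weights 5801.0 6352.25 mm 4.87 px/mm [0.27 0.2 ]
t: 32.42
ee_pos: [467.9, 217.1, 26.1]
tool_rot: [-2.048, -2.382, -0.0]
force: [-0.0, 1.0, 0.5]
grip_width: 54.9
grasp_force: 0.0
t 32.6167 tcp x 222.37 shift px [1.41 0.86] weights 5801.0 6309.75 mm 4.95 px/mm [0.27 0.2 ]
```

Buffer is in by about 5 mm. I'll rise straight up clear and verify.

```bash
python3 -m creep '[0,0,-0.02,0,0,0, 0,0,-0.05,0,0,0, 0,0,-0.08,0,0,0, 0,0,-0.08,0,0,0, 0,0,-0.08,0,0,0, 0,0,-0.06,0,0,0, 0,0,0,0,0,0, 0,0,0,0,0,0, 0,0,0,0,0,0]'; python3 b.py
python3 - <<'E'
from h import *
f=grab('scene');g=grab('top')
for x in (f,g):
  for l in ('tray','pot','pin','jar','flask','brush'): print(l,[np.round([(d['centre'][:2]-O)@DX[:2],(d['centre'][:2]-O)@DY[:2],d['centre'][2]]) for d in arm.spot_point(l,x)])
E
```

```text
t: 33.37
ee_pos: [467.5, 216.9, 173.8]
tool_rot: [-2.048, -2.382, 0.001]
force: [-0.0, 0.3, 0.6]
grip_width: 54.6
grasp_force: 0.0
t 33.5667 tcp x 222.21 shift px [1.33 0.89] weights 5801.0 6365.0 mm 4.82 px/mm [0.27 0.2 ]
tray [array([132.,   1.,  25.]), array([-201.,  287.,   -4.]), array([345., 252.,   0.]), array([ 255., -271.,    1.])]
pot [array([130.,  -5.,  33.])]
pin [array([ 107., -116.,   42.])]
jar [array([ -81., -149.,   -3.])]
flask [array([-194., -135.,    3.])]
brush [array([-468.,   56.,    2.]), array([-112.,   99.,   -1.])]
tray [array([ 249., -273.,   -4.]), array([500.,  72.,   0.]), array([135.,  -4.,  20.]), array([ -76., -151.,    6.])]
pot [array([127.,  -0.,  37.])]
pin [array([ 104., -112.,   43.])]
jar [array([ -73., -152.,    1.])]
flask [array([-190., -130.,   -1.])]
brush [array([-113.,  102.,    5.])]
```

The tray is on the bed at x ≈ 133 with the pot in its nest. The pin hangs in the fork, the buffer is in by about 4.9 mm, and the arm is clear. I'll hand it in.

```bash
python3 -c "
from cell import arm
print(arm.sign_off())"
```

```text
the job is handed in; nothing more can be done
None
```

I handed the job in at about 34 s: the pin hangs by its collar in the yellow fork, and the green tray with the pot standing is through the arch, with the orange buffer pressed back about 4.9 mm (camera measurement) and the robot clear.

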